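# Check the apple peeler's feed thread with the coarse thread comb

## Robot

A 7-joint arm with a two-finger parallel gripper is mounted at the origin on a cart in front of the work surface, level with it; the furniture and walls round the work are solid. World frame = base frame: x ahead of the robot, y to its left, z up, the work surface at z = 0. Lengths are in mm, angles in rad, forces in N, time in s.
With the tool pointing down it reaches from about 425 to 800 mm from the base axis. Payload 8.3 kg.
Tool frame: the origin (TCP) lies at the very end of the fingers, on their centre line; the grasp point (between the pads) lies 19 mm behind it; z points along the fingers, y is the line along which they close (so a half turn about z gives the same grasp; the last joint's range is limited). The gripper opens to 85 mm and grips with 20 to 120 N. Pads are 22 mm wide; open, the fingers measure 114 mm over their backs; the gripper's body (76 mm by 85 mm) begins 54 mm behind the grasp point. The pads swing forward as they close: fully open they stand 13 mm farther back than shut.
Start: joints at [-1.301, 0.383, 0.016, 1.37, -0.006, 1.388, -0.046], TCP at [204.129, 590.706, 231.279] pointing down, gripper open.
Joint ranges: [-2.95, 2.95], [-0.25, 2.06], [-1.52, 1.56], [0.18, 2.33], [-1.44, 4.58], [0.02, 2.06], [-3.01, 3.01]. Speed limits (rad/s): [2.39, 2.39, 3.01, 3.01, 3.14, 3.14, 3.14].

## Interface

Orientations are given as a 3x3 rotation matrix whose columns are the frame's x, y, z axes.
In Python, from bench import env gives the robot as it stands.
- The arm moves only by the tool apply_moves, never from a script. Its argument "targets" is a list that holds one entry, the list of rows, each a list of 7 numbers: the shift along the tool's x, y, z in m, then the turn, a rotation vector about the tool's x, y, z in units of 6 degrees (1.0 is 6 degrees), then the opening, from -1 (shut) to 1 (fully open). A call has 1 to 20 rows; each row is the pose to reach, as a shift and turn from the pose commanded when the call began, along the tool's axes at that moment; what a row does not reach only later rows make up. A row lasts 1/8 s, in which the tool goes at most 62.5 mm and 10.7 degrees, less where a joint would pass 70% of its speed; a pose out of reach is approached as far as the arm can. A call with a gripper value outside its range is refused whole. The fingers move at their own pace and stop on an object; "grip_force" is the grip in N (left out, the last holds). Time passes only in rows, so rows that repeat a pose let the fingers close. It gives the time, the measured TCP pose, the force, the opening and the grip force at its end, in the units of the state.
- env.observe(): the state, without advancing time (a new reading comes with each control period).
- env.camera(name): name is "side" or "top" or "wrist"; returns a dict with "img" (400x640x3 uint8, red, green, blue), "z_map" (400x640 float32, mm along the optical axis (not along the pixel's ray), 0 where there is no reading), "camera_matrix" (3x3 intrinsics, pixels), "k1" (the pictures are not rectified: a ray, as slopes to the right and down, at radius r is drawn at 1 + k1 r^2 times it, then the intrinsics apply), "world_to_cam" (4x4, takes a point from world to camera coordinates); the wrist camera has in their place "tool_from_camera" (4x4, takes a point from camera to tool coordinates, whose origin is the TCP and whose axes are the flange's). Camera axes: x right, y down, z forward; pixel columns grow to the right and rows downward; lengths in mm; the calibration is good to about 2 mm. A picture is of the moment at which its call begins: read the wrist's pose just before it.
- env.close_job(): hands the job in; it is judged then, once.
The state is a dict: "time": time; "qpos": joint angles; "joint_vel": joint speeds; "tau": joint torques, N m; "tcp_pos": TCP position; "eef_rot": TCP orientation; "ft_force": force on the tool from outside, world axes, zero at the start; "ft_torque": the same for the moment, N m; "finger_gap": opening from 0.0 (shut) to 1.0 (fully open); "gripper_force": force on a finger pad.
Only numpy, scipy, OpenCV 4.12 (cv2) and the standard library are available. Lean on these libraries where they do the work, as an engineer would, in place of code of your own. Each camera call takes 0.05 s, during which the arm holds its last target. There are 200 camera calls.

## Task

The feed thread of the apple peeler is to be checked with a thread comb. Take the larger, coarse comb out of the wooden stand and set it lengthwise, teeth down, on top of the thread in the middle between the two bearings: feel gently for the grooves without forcing it, until all its teeth drop fully home and it sits flat along the shaft, and keep it there, still and lightly pressed, for about a second. Then put it back into its slot, handle resting on the stand, and let go; leave the small fine comb and the other things alone.

Things in the scene. Friction and masses are not known exactly. Their poses are not given: they have to be found in the camera images.
- comb_coarse: coarse comb: steel leaf 50 mm long (x), 4 mm thick (y), 5 teeth down at 10 mm pitch (x = -20 to 20 mm), 4.5 mm deep, tips 2.4 mm wide; dark wooden handle above, z = 30 to 64 mm, 60 mm long, 12 mm thick, gripped by its flat sides. Origin: middle of the line of tooth tips, z up. About 0.1 kg. In the stand it hangs by the handle's underside, leaf in the slot
- comb_fine: the fine comb, to be left alone: same make but clearly shorter, handle 40 mm and leaf 36 mm long, with 6 teeth at 6 mm pitch, which do not fit this thread. Origin and axes as for the coarse comb
- stand: light wooden stand, fixed: block 180 mm long (x), 46 mm wide, on a plinth 196 x 60 mm, top at 42 mm. Two slots in line, 36 mm deep (the leaf needs 30), 56 mm long, 6.5 mm wide, edges bevelled 1.5 mm. Either comb may hang in either slot. Origin under its centre
- slot_a (a point): middle of the mouth of one slot, at the level of the stand's top, 48 mm from the stand's centre towards -x; axes as the stand
- slot_b (a point): middle of the mouth of the other slot, 48 mm from the stand's centre towards +x; axes as the stand
- peeler: white hand-cranked apple peeler on a round foot, fixed. Steel feed shaft along its x, 95 mm above the worktop, in two bearings at x = -68 and 68 mm (18 mm long, tops at 114 mm); at -x a crank with wooden grip (swings within 75 mm of the axis, beyond x = -105 mm), at +x a fork in a wire ring. Origin on the worktop under the thread's middle
- feed_thread (a point): middle of the thread, on the shaft's axis; x along it, z up. Thread x = -50 to 50 mm, pitch 10 mm, 26 mm over crests, 16 mm at root; grooves 5.4 mm wide at the crests, 2.7 at the root. Where they lie along the top depends on the crank: not given, to be seen or felt. Comb on the crests: tips 13 mm above the axis; fully home: 8.5 mm, gullets on the crests. Shaft stiff to turn
- tomato: bystander: a tomato, 70 mm, origin under its centre
- onion: bystander: an onion, 83 mm wide, 94 mm high, origin under its centre
- lemon: bystander: a lemon, 72 mm long, origin under its centre
- mill: bystander: a dark wooden pepper mill, 58 mm wide, 170 mm high, origin under its centre
Mind the look-alikes: they are no part of the job. What is shaped like the comb_coarse but purple is not meant.

How it is judged:
By the outcome, as a careful person would: the job done as asked, in the order asked, and still so for the second after the job is handed in, with the robot touching nothing.
It also fails if it takes over 64 s, if anything falls off the work surface, if the arm or the gripper's body presses on something with over 40 N, if the wrist force passes 120 N, or if a joint passes its speed limit or range.

## Working session

There is one attempt and no reset: what is moved stays moved. The work goes in short steps, Python scripts to look and compute and a tool call to move; the robot and the scene stay as the last step left them, time stands still between calls to the robot, and variables do not carry over. Pictures are saved under pics/ and viewed, at most 10 in all, crops included, and the job is handed in when it is done.

Besides the shell and the picture viewer there is one more tool, called after ">>>" as name([rows], argument=value, ...), one row to a line, values as JSON. apply_moves: Moves the arm, as the interface text tells. Its arguments: {"type":"object","properties":{"targets":{"type":"array","items":{"type":"array","items":{"type":"array","items":{"type":"number"}}}},"grip_force":{"type":"number"}},"required":["targets"]}

```bash
mkdir -p pics; ls
cat > h.py <<'E'
import numpy as np, cv2
from bench import env
def snap(n):
    s=env.observe(); c=env.camera(n); c['s']=s
    if n=='wrist':
        T=np.eye(4);T[:3,:3]=s['eef_rot'];T[:3,3]=s['tcp_pos']
        c['c2w']=T@np.array(c['tool_from_camera'])
    else: c['c2w']=np.linalg.inv(np.array(c['world_to_cam']))
    return c
def rays(c,uv):
    uv=np.atleast_2d(uv).astype(float);K=np.array(c['camera_matrix']);k=c['k1']
    d=(uv-[K[0,2],K[1,2]])/[K[0,0],K[1,1]]; p=d.copy()
    for _ in range(20): p=d/(1+k*(p**2).sum(1,keepdims=True))
    return np.c_[p,np.ones(len(p))]
def plane(c,uv,z):
    r=rays(c,uv)@c['c2w'][:3,:3].T;o=c['c2w'][:3,3]
    return o+r*((z-o[2])/r[:,2])[:,None]
def pts(c,uv):
    uv=np.atleast_2d(uv).astype(int);z=c['z_map'][uv[:,1],uv[:,0]]
    return (rays(c,uv)*z[:,None])@c['c2w'][:3,:3].T+c['c2w'][:3,3]
def proj(c,P):
    P=np.atleast_2d(P);w=np.linalg.inv(c['c2w']);q=P@w[:3,:3].T+w[:3,3];p=q[:,:2]/q[:,2:]
    p=p*(1+c['k1']*(p**2).sum(1,keepdims=True));K=np.array(c['camera_matrix'])
    return p*[K[0,0],K[1,1]]+[K[0,2],K[1,2]]
def save(c,f): cv2.imwrite('pics/'+f,c['img'][...,::-1])
E
python3 - <<'E'
from h import *
a=snap('top');b=snap('side')
im=np.vstack([a['img'],b['img']])
cv2.imwrite('pics/top.png',a['img'][...,::-1]);cv2.imwrite('pics/side.png',b['img'][...,::-1])
for c in(a,b):print(c['camera_matrix'],c['k1'],c['c2w'].round(2))
s=env.observe();print(s)
E
```

```text
pics
[[448.89810975   0.         322.29372686]
 [  0.         448.89810975 209.54564111]
 [  0.           0.           1.        ]] 0.016652486177407076 [[-1.00000e-02 -9.80000e-01  2.00000e-01  2.67000e+02]
 [-1.00000e+00  1.00000e-02  0.00000e+00 -5.91100e+01]
 [-0.00000e+00 -2.00000e-01 -9.80000e-01  1.40991e+03]
 [ 0.00000e+00  0.00000e+00  0.00000e+00  1.00000e+00]]
[[412.91900469   0.         312.23410741]
 [  0.         412.91900469 197.56526501]
 [  0.           0.           1.        ]] -0.04569649785079407 [[-9.00000e-01 -2.60000e-01  3.50000e-01  4.13000e+00]
 [-4.40000e-01  5.50000e-01 -7.10000e-01  1.00646e+03]
 [-1.00000e-02 -7.90000e-01 -6.10000e-01  9.83380e+02]
 [ 0.00000e+00  0.00000e+00  0.00000e+00  1.00000e+00]]
{'time': 0.1, 'qpos': array([-1.30091756,  0.3841415 ,  0.01640718,  1.37104263, -0.006299  ,
        1.38819716, -0.04652512]), 'joint_vel': array([ 0.00027271, -0.00018159,  0.00051591, -0.00334225,  0.00142404,
        0.00136056, -0.00092211]), 'tau': array([ 1.86620629e-03, -6.29134226e+01,  8.46624412e-01, -3.72756028e+01,
        1.66074402e-02,  1.03326017e-02,  3.82085864e-05]), 'tcp_pos': array([204.00451447, 590.29272363, 230.38987242]), 'eef_rot': array([[-9.45141105e-01,  3.26661917e-01, -5.32759712e-04],
       [ 3.26662349e-01,  9.45139656e-01, -1.65527124e-03],
       [-3.71817464e-05, -1.73849743e-03, -9.99998488e-01]]), 'ft_force': array([-1.28946682e-02, -2.20586543e-01, -7.77472705e-05]), 'ft_torque': array([-0.05157564, -0.01244212,  0.03257022]), 'gripper_force': 0.0, 'finger_gap': 1.0017957689349424}
```

View pics/top.png

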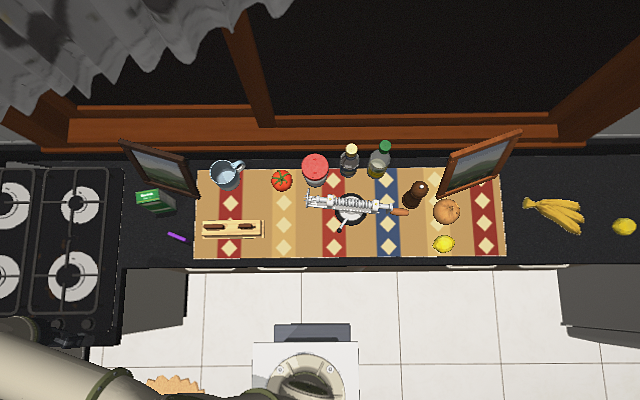

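View pics/side.png

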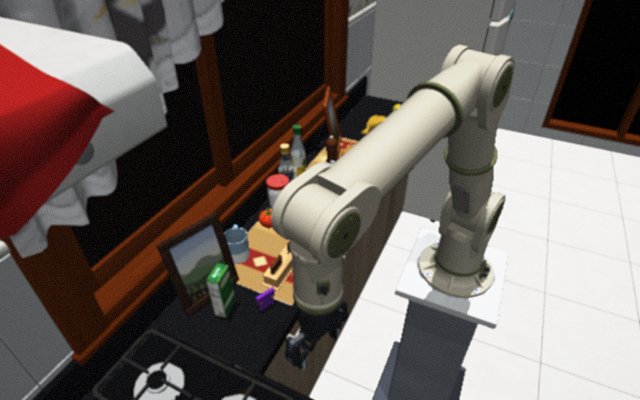

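The top view shows the stand at about (233,229), with dark handles at (215,227) and (247,226). The peeler shaft runs from (310,200) to (390,210), with the crank on the right at (400,211). The purple decoy is at (176,237). In the side view the arm hides most of the work.

Run:
```python
from h import *
c=snap('top');save(c,'t2.png')
for n,uv in dict(hl=(215,227),hr=(247,226),sl=(203,229),sr=(263,229),shl=(330,203),shr=(375,207),mill=(417,190),crank=(400,211),cloth=(290,235),onion=(447,210),tom=(282,181)).items(): print(n,pts(c,uv).round(0),plane(c,uv,60).round(0))
w=snap('wrist');save(w,'w0.png');print(np.array(w['tool_from_camera']).round(3),w['camera_matrix'][0],w['k1'])
cr=cv2.resize(c['img'][150:270,180:460],None,fx=2.8,fy=2.8,interpolation=cv2.INTER_CUBIC);cv2.imwrite('pics/tc.png',cr[...,::-1])
```

```text
hl [[492. 267.  73.]] [[495. 271.  60.]]
hr [[494. 170.  77.]] [[497. 173.  60.]]
sl [[492. 311.  43.]] [[489. 307.  60.]]
sr [[496. 132.   5.]] [[487. 124.  60.]]
shl [[554. -80. 112.]] [[566. -81.  60.]]
shr [[ 543. -214.  103.]] [[ 552. -219.   60.]]
mill [[ 580. -330.  154.]] [[ 604. -350.   60.]]
crank [[ 541. -297.   47.]] [[ 538. -295.   60.]]
cloth [[476.  47.   0.]] [[467.  42.  60.]]
onion [[ 536. -434.   77.]] [[ 540. -439.   60.]]
tom [[637.  68.  61.]] [[637.  68.  60.]]
[[ 1.0000e-03 -9.4500e-01 -3.2800e-01  8.3664e+01]
 [ 1.0000e+00  1.0000e-03 -0.0000e+00  2.3000e-01]
 [ 0.0000e+00 -3.2800e-01  9.4500e-01 -1.4393e+02]
 [ 0.0000e+00  0.0000e+00  0.0000e+00  1.0000e+00]] [287.9051145    0.         320.91288033] 0.009415736702038796
```

View pics/tc.png

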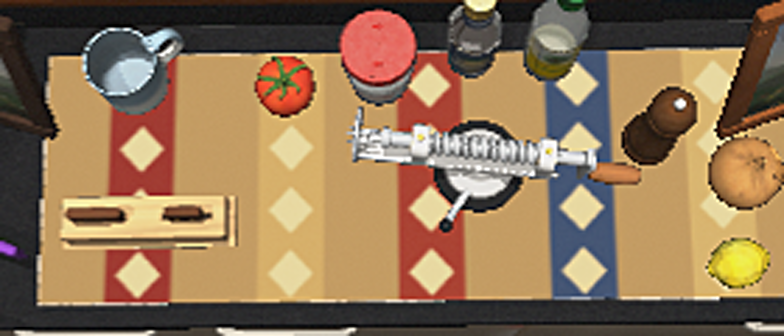

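Left handle (y≈267) looks like the longer, coarse one. I'll take the wrist camera over the stand to check.

```bash
cat >> h.py <<'E'
from scipy.spatial.transform import Rotation as Ro
def down(yaw): # yaw = world direction of tool y, rad
    y=np.array([np.cos(yaw),np.sin(yaw),0]);z=np.array([0,0,-1.]);return np.c_[np.cross(y,z),y,z]
def go(p,R):
    s=env.observe();R0=np.array(s['eef_rot'])
    print('shift',(R0.T@(np.array(p)-s['tcp_pos'])/1000).round(4),'turn',(Ro.from_matrix(R0.T@R).as_rotvec(degrees=True)/6).round(3))
E
python3 - <<'E'
from h import *
go([495,200,200],down(0))
E
```

```text
shift [-0.4025 -0.2739  0.031 ] turn [-1.0000e-02  8.0000e-03  1.1822e+01]
```

>>> apply_moves([
  [[-0.02,-0.01,-0.04,0,0,0,1],[-0.4025,-0.274,-0.04,0,0,11.82,1],[-0.4025,-0.274,-0.04,0,0,11.82,1],[-0.4025,-0.274,-0.04,0,0,11.82,1],[-0.4025,-0.274,-0.04,0,0,11.82,1],[-0.4025,-0.274,-0.04,0,0,11.82,1],[-0.4025,-0.274,-0.04,0,0,11.82,1],[-0.4025,-0.274,0.03,0,0,11.82,1],[-0.4025,-0.274,0.03,0,0,11.82,1],[-0.4025,-0.274,0.03,0,0,11.82,1],[-0.4025,-0.274,0.03,0,0,11.82,1],[-0.4025,-0.274,0.03,0,0,11.82,1]],
])

```text
time: 1.7
tcp_pos: [494.8, 201.9, 202.1]
eef_rot: [[-0.003, 1.0, 0.001], [1.0, 0.003, 0.001], [0.001, 0.001, -1.0]]
ft_force: [0.3, 0.7, 0.2]
finger_gap: 0.997
gripper_force: 0.0
```

Run:
```python
from h import *
c=snap('wrist');save(c,'w1.png');print(c['s']['tcp_pos'],c['s']['eef_rot'].round(3))
```

```text
[494.83312046 201.85995453 202.06264611] [[-0.003  1.     0.001]
 [ 1.     0.003  0.001]
 [ 0.001  0.001 -1.   ]]
```

View pics/w1.png

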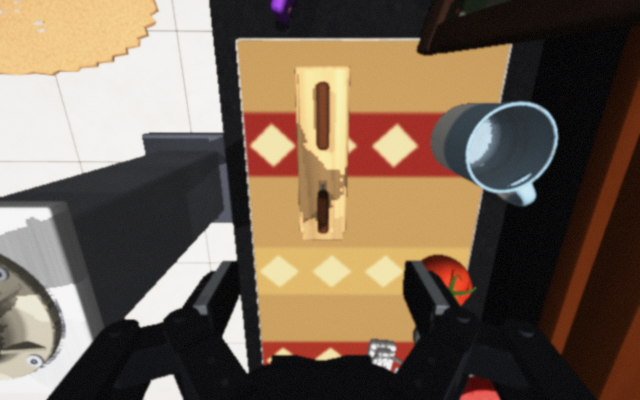

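The wrist view shows the longer coarse handle at (322,115), about 70 px. The shorter fine one is at (323,212), about 45 px and nearer the camera. The coarse comb is therefore at larger y.

```bash
cat >> h.py <<'E'
def handle(c,uv0,zt,box=70):
    im=cv2.cvtColor(c['img'],cv2.COLOR_RGB2HSV);g=c['img'].astype(int)
    m=((g.sum(2)<260)).astype(np.uint8)
    u,v=map(int,uv0);k=np.zeros_like(m);k[max(0,v-box):v+box,max(0,u-box//2):u+box//2]=1
    n,l,st,ce=cv2.connectedComponentsWithStats(m*k)
    i=1+np.argmax(st[1:,4]);ys,xs=np.where(l==i)
    P=plane(c,np.c_[xs,ys],zt)[:,:2];(cx,cy),(w,h),a=cv2.minAreaRect(P.astype(np.float32))
    z=pts(c,np.c_[xs,ys])[:,2]
    d=np.linalg.eigh(np.cov(P.T))[1][:,1];d*=np.sign(d[1])
    return dict(px=ce[i].round(1),c=np.round([cx,cy],1),wh=np.round([w,h],1),dir=np.degrees(np.arctan2(d[1],d[0])).round(2),zmed=np.percentile(z,[20,50,80,95]).round(1),mean=P.mean(0).round(1))
E
python3 - <<'E'
from h import *
c=snap('wrist')
print(handle(c,(322,115),76,50));print(handle(c,(323,212),76,40))
E
```

```text
{'px': array([322.2, 114.6]), 'c': array([496.9, 274.6]), 'wh': array([10.6, 55.9]), 'dir': np.float64(90.56), 'zmed': array([76. , 76.7, 77.5, 78.2]), 'mean': array([497. , 276.1])}
{'px': array([322.5, 208.6]), 'c': array([497.7, 186.4]), 'wh': array([51.1, 12.6]), 'dir': np.float64(89.41), 'zmed': array([66.4, 76.2, 77.2, 78. ]), 'mean': array([497.7, 186.3])}
```

>>> apply_moves([
  [[0.02,0,0.05,0,0,0,1],[0.02,0,0.05,0,0,0,1],[0.02,0,0.05,0,0,0,1],[0.02,0,0.05,0,0,0,1]],
])

```text
time: 2.3
tcp_pos: [496.2, 219.9, 153.2]
eef_rot: [[0.001, 1.0, 0.002], [1.0, -0.001, 0.001], [0.001, 0.002, -1.0]]
ft_force: [-0.3, 0.3, -0.9]
finger_gap: 1.0
gripper_force: 0.0
```

Run:
```python
from h import *
c=snap('wrist');save(c,'w2.png');print(c['s']['tcp_pos'])
u=proj(c,[496,268,76])[0];print(u,handle(c,u,76,80))
```

```text
[496.17399669 219.93603557 153.21269063]
[319.00786005 153.1800945 ] {'px': array([320.3, 142.4]), 'c': array([496.8, 274.5]), 'wh': array([10.6, 57. ]), 'dir': np.float64(90.6), 'zmed': array([76. , 76.8, 77.5, 78.1]), 'mean': array([497. , 275.7])}
```

View pics/w2.png

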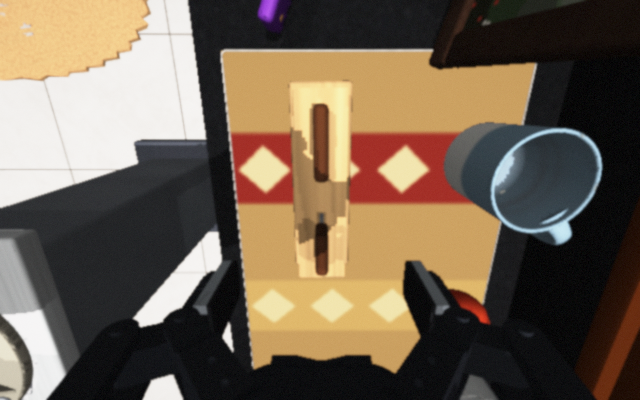

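The second view puts the coarse handle at (320,142), and both views agree on a centre of (497, 274.6) with its top near z=76. Next I move above it and descend to grasp.

>>> apply_moves([
  [[0.055,0.0005,0.0,0,0,-0.1,-0.2],[0.055,0.0005,0.03,0,0,-0.1,-0.2],[0.055,0.0005,0.06,0,0,-0.1,-0.2],[0.055,0.0005,0.085,0,0,-0.1,-0.2],[0.055,0.0005,0.095,0,0,-0.1,-0.2],[0.055,0.0005,0.1045,0,0,-0.1,-0.2],[0.055,0.0005,0.1045,0,0,-0.1,-0.2],[0.055,0.0005,0.1045,0,0,-0.1,-0.2]],
])

```text
time: 3.35
tcp_pos: [496.1, 275.5, 47.7]
eef_rot: [[-0.011, 1.0, 0.001], [1.0, 0.011, 0.001], [0.001, 0.001, -1.0]]
ft_force: [1.5, -0.8, 0.8]
finger_gap: 0.396
gripper_force: 0.0
```

Run:
```python
from h import *
c=snap('wrist');save(c,'w3.png');s=c['s'];print(s['tcp_pos'],s['ft_force'],s['ft_torque'],s['finger_gap'])
u=proj(c,[497,274.6,76])[0];print(u,handle(c,u,76,100))
```

```text
[496.09215952 275.51912998  47.66327527] [ 1.54798616 -0.77756875  0.83097304] [-0.03638285  0.00209479 -0.00315057] 0.39589568897696353
[320.61708528 292.57638327] {'px': array([317.3, 331.1]), 'c': array([496.7, 259. ]), 'wh': array([54.1, 96.2]), 'dir': np.float64(92.99), 'zmed': array([ 71.1, 123.4, 131.6, 135.4]), 'mean': array([495.7, 249.7])}
```

View pics/w3.png

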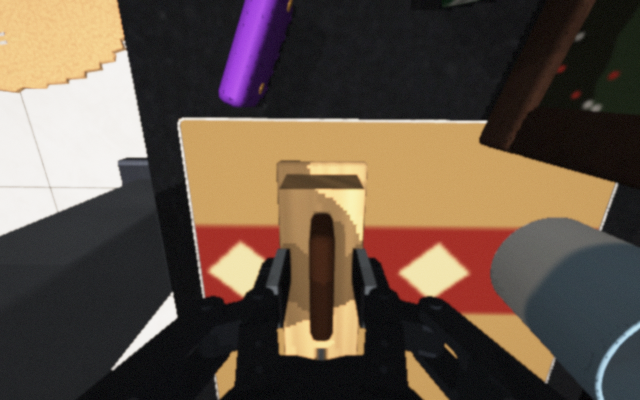

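The handle at (321, 212–340) is centred between the finger pads, so I close on it.

>>> apply_moves([
  [[0,0,0,0,0,0,-0.6],[0,0,0,0,0,0,-0.75],[0,0,0,0,0,0,-1],[0,0,0,0,0,0,-1],[0,0,0,0,0,0,-1]],
], grip_force=50)

```text
time: 4.03
tcp_pos: [495.8, 275.4, 47.3]
eef_rot: [[-0.011, 1.0, 0.001], [1.0, 0.011, 0.001], [0.001, 0.001, -1.0]]
ft_force: [-1.2, -0.1, 5.0]
finger_gap: 0.135
gripper_force: 49.1
```

Run:
```python
from h import *
c=snap('wrist');s=c['s'];print(s['tcp_pos'],s['ft_force'],s['ft_torque'],s['finger_gap'])
for v in (340,212):print(plane(c,(321,v),76).round(1))
t=snap('top');save(t,'t3.png')
# shaft line from depth: points in peeler region 100<z<125
ys,xs=np.mgrid[185:225,300:400];P=pts(t,np.c_[xs.ravel(),ys.ravel()])
m=(P[:,2]>85)&(P[:,2]<125)&(P[:,1]<-60)&(P[:,1]>-230)
Q=P[m];print(len(Q));
for y in range(-225,-65,10):
    q=Q[abs(Q[:,1]-y)<5]
    if len(q):print(y,q[:,0].min().round(1),q[:,0].max().round(1),q[:,2].max().round(1))
```

```text
[495.78835214 275.44931879  47.32494114] [-1.24741834 -0.11306185  4.95869541] [-0.12979771  0.28438511 -0.00189906] 0.13453408604196743
[[497.2 246.3  76. ]]
[[496.4 315.7  76. ]]
486
-225 538.5 568.4 116.8
-215 531.4 567.5 119.5
-205 533.2 566.8 115.4
-195 539.8 565.1 112.4
-185 541.1 565.6 112.5
-175 543.7 564.9 109.3
-165 544.4 569.6 112.1
-155 544.6 568.2 111.1
-145 546.3 568.7 113.8
-135 547.0 572.5 109.2
-125 548.4 570.9 111.0
-115 551.2 574.3 113.7
-105 550.3 575.5 111.1
-95 552.6 574.6 111.8
-85 547.9 583.9 117.3
-75 548.8 583.6 122.4
```

The comb is gripped with almost no side load. I lift it straight out and carry it beside the peeler to look at the thread.

>>> apply_moves([
  [[0,0,-0.008,0,0,0,-1],[0,0,-0.02,0,0,0,-1],[0,0,-0.035,0,0,0,-1],[0,0,-0.06,0,0,0,-1],[0,0,-0.11,0,0,0,-1],[0,0,-0.155,0,0,0,-1],[-0.05,0,-0.155,0,0,0,-1],[-0.1,0,-0.155,0,0,0.3,-1],[-0.15,0,-0.155,0,0,0.6,-1],[-0.2,0,-0.155,0,0,0.9,-1],[-0.25,-0.001,-0.155,0,0,1.2,-1],[-0.3,-0.001,-0.155,0,0,1.2,-1],[-0.35,-0.001,-0.155,0,0,1.2,-1],[-0.4,-0.001,-0.155,0,0,1.2,-1],[-0.4255,-0.001,-0.14,0,0,1.2,-1],[-0.4255,-0.001,-0.12,0,0,1.2,-1],[-0.4255,-0.001,-0.12,0,0,1.2,-1],[-0.4255,-0.001,-0.12,0,0,1.2,-1]],
])

```text
time: 6.38
tcp_pos: [499.5, -149.8, 167.9]
eef_rot: [[0.114, 0.993, 0.001], [0.993, -0.114, 0.0], [0.0, 0.001, -1.0]]
ft_force: [-0.4, 0.2, -0.7]
finger_gap: 0.128
gripper_force: 49.0
```

Run:
```python
from h import *
c=snap('wrist');save(c,'w4.png');s=c['s'];print(s['tcp_pos'],s['eef_rot'].round(4).tolist(),s['ft_force'],s['finger_gap'])
```

```text
[ 499.54163942 -149.81797997  167.88188081] [[0.1138, 0.9935, 0.001], [0.9935, -0.1138, 0.0002], [0.0003, 0.0009, -1.0]] [-0.38331098  0.16251173 -0.70940167] 0.12792406106445733
```

View pics/w4.png

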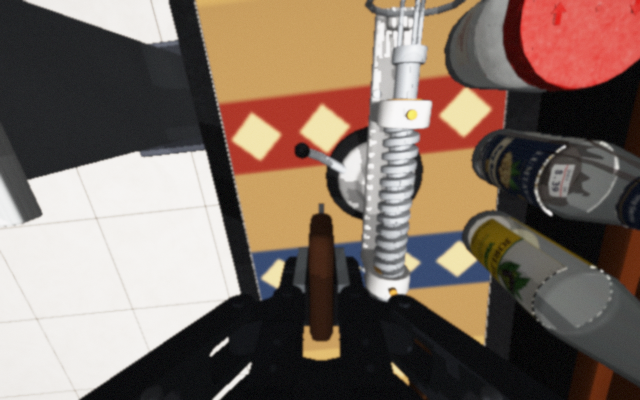

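The wrist view shows yellow bearing screws at (411,115) and (392,293). The thread lies between them around (397,200), and the comb is in hand at (321,270). I'll take the axis from the screws and an intensity profile along the crest-top line.

Run:
```python
from h import *
c=snap('wrist');h=cv2.cvtColor(c['img'],cv2.COLOR_RGB2HSV)
A=[]
for u,v in((411,115),(392,293)):
    sub=h[v-10:v+11,u-10:u+11];m=(sub[...,1]>140)&(sub[...,0]>15)&(sub[...,0]<35)
    ys,xs=np.where(m);p=[u-10+xs.mean(),v-10+ys.mean()];d=pts(c,p);A.append(plane(c,p,114)[0]);print(p,m.sum(),d.round(1),A[-1].round(1))
A=np.array(A);C=A.mean(0);ax=A[0]-A[1];L=np.linalg.norm(ax);ax/=L;print('C',C,'len',L,'ax',ax,np.degrees(np.arctan2(ax[1],ax[0])))
n=np.array([ax[1],-ax[0],0])
# depth cross-section of thread
ys,xs=np.mgrid[120:285,360:440];P=pts(c,np.c_[xs.ravel(),ys.ravel()]);r=P-C;s=r@ax;t=r@n
for k in range(-50,51,10):
    m=(abs(s-k)<5)&(abs(t)<18)&(P[:,2]>90)
    print(k,[ (round(float(np.median(P[m&(abs(t-q)<1.5),2])),1)) for q in(-12,-9,-6,-3,0,3,6,9,12) if (m&(abs(t-q)<1.5)).any()])
g=cv2.cvtColor(c['img'],cv2.COLOR_RGB2GRAY).astype(np.float32)
ss=np.arange(-55,55.1,.25)
import pickle
out=[]
for off in(-4,0,4):
    X=C+ss[:,None]*ax+n*off;X[:,2]=95+np.sqrt(13**2-off**2)
    q=proj(c,X).astype(np.float32);pr=cv2.remap(g,q[:,0],q[:,1],cv2.INTER_CUBIC).ravel()
    m=abs(ss)<45;ph=(pr[m]*np.exp(-2j*np.pi*ss[m]/10)).sum();print(off,'bright phase mm',(-np.angle(ph)/2/np.pi*10).round(2),abs(ph)/m.sum());out.append(pr[::4].astype(int))
    print(out[-1].tolist())
# enlarged crop
cr=cv2.resize(c['img'][100:310,350:450],None,fx=2.8,fy=2.8,interpolation=cv2.INTER_CUBIC)
cv2.imwrite('pics/w4c.png',cr[...,::-1])
```

```text
[np.float64(410.12), np.float64(114.96000000000001)] 25 [[566.1 -79.1 119.7]] [567.8 -80.1 114. ]
[np.float64(392.53846153846155), np.float64(292.2307692307692)] 39 [[ 550.7 -214.2  117.8]] [ 551.9 -217.4  114. ]
C [ 559.89011002 -148.75103759  114.        ] len 138.23549988046997 ax [0.11508039 0.99335618 0.        ] 83.39173826401692
-50 [101.8, 105.5, 107.3, 108.2, 108.6, 107.2, 106.6, 103.9, 100.3]
-40 [101.9, 105.1, 107.4, 108.2, 108.2, 107.2, 106.2, 103.8, 101.6]
-30 [101.9, 105.0, 107.2, 108.4, 107.8, 107.9, 105.9, 103.2, 100.6]
-20 [101.8, 105.1, 107.4, 108.2, 108.6, 108.1, 106.1, 103.2, 99.0]
-10 [101.6, 105.1, 106.9, 108.1, 108.1, 107.8, 106.1, 103.7, 99.6]
0 [102.4, 105.2, 107.5, 107.6, 108.4, 107.6, 106.3, 103.1, 98.2]
10 [102.1, 105.0, 107.2, 108.0, 107.8, 107.8, 106.6, 103.5, 100.3]
20 [101.9, 105.0, 106.7, 108.4, 108.2, 107.6, 106.2, 103.6, 100.3]
30 [102.1, 105.3, 107.2, 107.9, 108.1, 108.0, 106.5, 104.0, 100.1]
40 [102.2, 105.2, 107.5, 107.4, 108.3, 108.1, 106.9, 104.7, 101.8]
50 [101.9, 104.9, 107.2, 107.9, 108.0, 107.7, 106.7, 104.9, 100.5]
-4 bright phase mm -0.26
[... 1068 characters left out ...]
9, 171, 219, 224, 219, 231, 237, 239, 235, 177, 134, 184, 225, 224, 213, 229, 238, 240, 236, 187, 143]
4 bright phase mm 1.77 27.566128438070667
[125, 113, 118, 128, 157, 191, 207, 208, 197, 165, 135, 119, 118, 126, 151, 186, 202, 204, 193, 166, 139, 122, 116, 122, 149, 188, 207, 207, 197, 168, 133, 119, 115, 119, 152, 191, 206, 207, 197, 168, 132, 117, 111, 120, 158, 208, 227, 229, 224, 193, 151, 133, 127, 134, 167, 211, 228, 230, 224, 191, 148, 132, 132, 135, 167, 210, 229, 230, 224, 194, 149, 129, 128, 137, 162, 206, 226, 229, 225, 195, 143, 116, 124, 140, 160, 195, 222, 230, 228, 196, 144, 125, 132, 146, 161, 203, 228, 231, 228, 198, 146, 130, 138, 152, 162, 205, 228, 229, 228, 201, 149]
```

View pics/w4c.png

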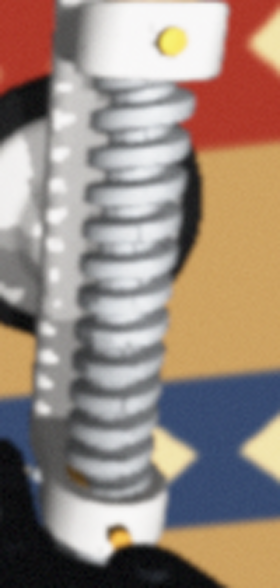

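The crop shows helix bands between the bearings. The profile puts groove centres at s≈6.4 and −3.6 mm along the axis from my reference C. Next I measure the comb in the hand with the same camera.

Run:
```python
from h import *
c=snap('wrist');s=c['s'];R=np.array(s['eef_rot']);p=s['tcp_pos'];g=c['img'].astype(int)
# column profile through the handle: top face near end (-x) at comb z=64 -> z = tcp+28.7
for u in(316,320,324):
    print(u,[(v,*g[v,u].tolist()) for v in range(196,228,3)]);print([(v,*g[v,u].tolist()) for v in range(328,350,2)])
def tool(uv,z): return (R.T@(plane(c,uv,z)[0]-p)).round(1)
zt=p[2]+28.7
for v in(332,334,336,338,340,342):print(v,tool((320,v),zt))
for v in(203,206,209,212,215,218):print(v,tool((320,v),zt),tool((320,v),p[2]-5.3), tool((320,v),p[2]-35))
for du in (305,310,332,336):print(du,tool((du,290),zt), g[290,du])
```

```text
316 [(196, 207, 164, 99), (199, 207, 165, 99), (202, 206, 163, 99), (205, 204, 162, 99), (208, 204, 163, 100), (211, 202, 160, 98), (214, 85, 62, 37), (217, 36, 22, 14), (220, 33, 19, 14), (223, 33, 19, 13), (226, 33, 21, 15)]
[(328, 47, 26, 15), (330, 48, 29, 20), (332, 46, 27, 16), (334, 47, 27, 17), (336, 46, 25, 16), (338, 47, 29, 17), (340, 90, 66, 37), (342, 188, 149, 90), (344, 202, 158, 94), (346, 202, 157, 94), (348, 207, 164, 99)]
320 [(196, 205, 162, 97), (199, 204, 162, 97), (202, 189, 150, 94), (205, 76, 73, 72), (208, 73, 73, 73), (211, 67, 65, 63), (214, 38, 24, 21), (217, 31, 19, 10), (220, 30, 18, 12), (223, 33, 22, 15), (226, 32, 16, 9)]
[(328, 48, 27, 18), (330, 47, 25, 14), (332, 49, 27, 15), (334, 47, 26, 13), (336, 47, 27, 17), (338, 49, 28, 19), (340, 84, 60, 36), (342, 188, 145, 88), (344, 203, 162, 98), (346, 203, 160, 96), (348, 207, 166, 99)]
324 [(196, 203, 161, 96), (199, 206, 164, 99), (202, 196, 156, 94), (205, 160, 128, 85), (208, 162, 130, 86), (211, 157, 123, 82), (214, 57, 40, 26), (217, 31, 19, 12), (220, 28, 15, 7), (223, 31, 19, 12), (226, 27, 12
[... 156 characters left out ...]
87), (344, 204, 160, 97), (346, 201, 158, 93), (348, 208, 167, 101)]
332 [-23.9   0.6 -28.7]
334 [-25.1   0.6 -28.7]
336 [-26.4   0.6 -28.7]
338 [-27.7   0.6 -28.7]
340 [-29.    0.6 -28.7]
342 [-30.2   0.6 -28.7]
203 [ 44.5   0.7 -28.7] [32.7  0.6  5.3] [22.3  0.5 35. ]
206 [ 43.2   0.7 -28.7] [30.9  0.6  5.3] [20.2  0.5 35. ]
209 [ 41.8   0.7 -28.7] [29.2  0.6  5.3] [18.1  0.5 35. ]
212 [ 40.4   0.7 -28.7] [27.4  0.6  5.3] [16.   0.5 35. ]
215 [ 39.    0.7 -28.7] [25.6  0.6  5.3] [13.8  0.5 35. ]
218 [ 37.7   0.7 -28.7] [23.8  0.6  5.3] [11.7  0.5 35. ]
305 [  0.9  -6.4 -28.7] [47 48 50]
310 [  0.9  -4.1 -28.7] [32 19 14]
332 [  0.9   6.3 -28.7] [29 16 12]
336 [  0.9   8.2 -28.7] [27 27 30]
```

Run:
```python
from h import *
c=snap('wrist');s=c['s'];R=np.array(s['eef_rot']);p=s['tcp_pos']
ys,xs=np.mgrid[200:344,306:338];P=(pts(c,np.c_[xs.ravel(),ys.ravel()])-p)@R
rgb=c['img'][200:344,306:338].reshape(-1,3).astype(int)
m=(P[:,2]<-20)&(abs(P[:,1])<4.5)
for k in range(-34,40,4):
    q=P[m&(abs(P[:,0]-k)<2)]
    if len(q)>3:print(k,len(q),np.median(q[:,2]).round(2))
q=P[m&(abs(P[:,0])<24)];print(np.polyfit(q[:,0],q[:,2],1),q[:,1].mean())
k=(P[:,2]>-20)&(P[:,2]<45)&(rgb.sum(1)<250)&(P[:,0]>15);q=P[k]
for z in range(-18,40,5):
    r=q[abs(q[:,2]-z)<2.5]
    if len(r):print(z,len(r),np.median(r[:,0]).round(1),np.median(r[:,1]).round(1))
```

```text
-30 29 -29.02
-26 98 -29.74
-22 118 -29.9
-18 113 -29.89
-14 123 -29.65
-10 125 -29.74
-6 137 -29.64
-2 137 -29.63
2 131 -29.66
6 136 -29.66
10 151 -29.71
14 148 -29.71
18 151 -29.64
22 163 -29.59
26 192 -29.23
30 183 -25.55
[ 3.76384951e-03 -2.96309891e+01] 0.038264204347846116
-18 86 28.9 1.1
-13 90 28.9 1.1
-8 78 28.9 1.1
-3 59 29.0 1.1
2 1 29.0 2.7
12 5 24.3 1.1
17 9 24.1 1.1
22 9 24.3 1.1
27 6 24.4 1.1
```

There is no tilt in the grip. Comb centre is about −0.6 mm along tool x. I move over the groove and stop just above the crests.

>>> apply_moves([
  [[0.005,0.02,-0.005,0,0,0,-1],[0.01,0.04,-0.005,0,0,0,-1],[0.015,0.058,-0.005,0,0,0,-1],[0.015,0.058,0,0,0,0,-1],[0.015,0.058,0.012,0,0,0,-1],[0.015,0.058,0.021,0,0,0,-1],[0.015,0.058,0.021,0,0,0,-1],[0.015,0.058,0.021,0,0,0,-1]],
])

```text
time: 7.58
tcp_pos: [558.3, -142.1, 146.0]
eef_rot: [[0.115, 0.993, 0.0], [0.993, -0.115, -0.0], [-0.0, 0.0, -1.0]]
ft_force: [0.5, 0.3, -1.0]
finger_gap: 0.13
gripper_force: 49.1
```

>>> apply_moves([
  [[0,0,0.001,0,0,0,-1],[0,0,0.002,0,0,0,-1],[0,0,0.003,0,0,0,-1],[0,0,0.003,0,0,0,-1]],
])

```text
time: 8.07
tcp_pos: [558.4, -141.9, 142.7]
eef_rot: [[0.115, 0.993, -0.0], [0.993, -0.115, -0.0], [-0.0, -0.0, -1.0]]
ft_force: [-0.2, 0.5, -1.1]
finger_gap: 0.128
gripper_force: 49.1
```

>>> apply_moves([
  [[0,0,0.0005,0,0,0,-1],[0,0,0.001,0,0,0,-1],[0,0,0.0015,0,0,0,-1],[0,0,0.0015,0,0,0,-1]],
])

```text
time: 8.57
tcp_pos: [558.4, -141.9, 141.2]
eef_rot: [[0.115, 0.993, -0.0], [0.993, -0.115, 0.0], [-0.0, -0.0, -1.0]]
ft_force: [0.4, -0.2, -0.4]
finger_gap: 0.132
gripper_force: 49.1
```

>>> apply_moves([
  [[0,0,0.0005,0,0,0,-1],[0,0,0.001,0,0,0,-1],[0,0,0.001,0,0,0,-1],[0,0,0.001,0,0,0,-1]],
])

```text
time: 9.07
tcp_pos: [558.5, -141.8, 140.3]
eef_rot: [[0.114, 0.993, -0.0], [0.993, -0.114, 0.0], [0.0, -0.0, -1.0]]
ft_force: [0.7, 0.8, -0.3]
finger_gap: 0.13
gripper_force: 49.1
```

>>> apply_moves([
  [[0,0,0.0005,0,0,0,-1],[0,0,0.001,0,0,0,-1],[0,0,0.001,0,0,0,-1],[0,0,0.001,0,0,0,-1]],
])

```text
time: 9.57
tcp_pos: [558.5, -141.7, 139.3]
eef_rot: [[0.114, 0.993, 0.0], [0.993, -0.114, 0.0], [0.0, -0.0, -1.0]]
ft_force: [0.4, 3.3, 0.5]
finger_gap: 0.132
gripper_force: 49.3
```

The force of +3.3 N in y means the teeth touch a flank. I shift slightly with it and go on down.

>>> apply_moves([
  [[0.0003,0,0.0,0,0,0,-1],[0.0003,0,0.0004,0,0,0,-1],[0.0003,0,0.0007,0,0,0,-1],[0.0003,0,0.0007,0,0,0,-1]],
])

```text
time: 10.07
tcp_pos: [558.5, -141.5, 138.7]
eef_rot: [[0.115, 0.993, 0.0], [0.993, -0.115, 0.0], [0.0, 0.0, -1.0]]
ft_force: [0.3, 3.6, 2.4]
finger_gap: 0.129
gripper_force: 49.6
```

>>> apply_moves([
  [[0.0003,0,0.0,0,0,0,-1],[0.0003,0,0.0004,0,0,0,-1],[0.0003,0,0.0007,0,0,0,-1],[0.0003,0,0.0007,0,0,0,-1]],
])

```text
time: 10.58
tcp_pos: [558.6, -141.5, 138.6]
eef_rot: [[0.115, 0.993, 0.0], [0.993, -0.115, 0.0], [0.0, 0.0, -1.0]]
ft_force: [-2.2, 3.5, 7.7]
finger_gap: 0.131
gripper_force: 50.5
```

>>> apply_moves([
  [[0.0003,0,0.0002,0,0,0,-1],[0.0004,0,0.0002,0,0,0,-1],[0.0004,0,0.0002,0,0,0,-1]],
])

```text
time: 10.95
tcp_pos: [558.6, -141.5, 138.6]
eef_rot: [[0.115, 0.993, 0.001], [0.993, -0.115, -0.0], [-0.0, 0.001, -1.0]]
ft_force: [-3.3, 2.2, 10.0]
finger_gap: 0.131
gripper_force: 50.7
```

Run:
```python
from h import *
s=env.observe();print(s['tcp_pos'],s['ft_force'],s['ft_torque'])
c=snap('wrist');s=c['s'];R=np.array(s['eef_rot']);p=s['tcp_pos']
ys,xs=np.mgrid[200:344,306:338];P=(pts(c,np.c_[xs.ravel(),ys.ravel()])-p)@R
m=(P[:,2]<-20)&(abs(P[:,1])<4.5)
q=P[m&(abs(P[:,0])<24)];print('top',np.polyfit(q[:,0],q[:,2],1),q[:,1].mean())
cr=cv2.resize(c['img'][60:260,240:400],None,fx=3,fy=3,interpolation=cv2.INTER_CUBIC);cv2.imwrite('pics/w5.png',cr[...,::-1])
```

```text
[ 558.6464306  -141.45129669  138.58062857] [-3.32845693  2.23081275 10.00014107] [0.5758835  0.77387871 0.04196012]
top [ 1.41946289e-03 -2.96416845e+01] 0.04537095704006235
```

View pics/w5.png

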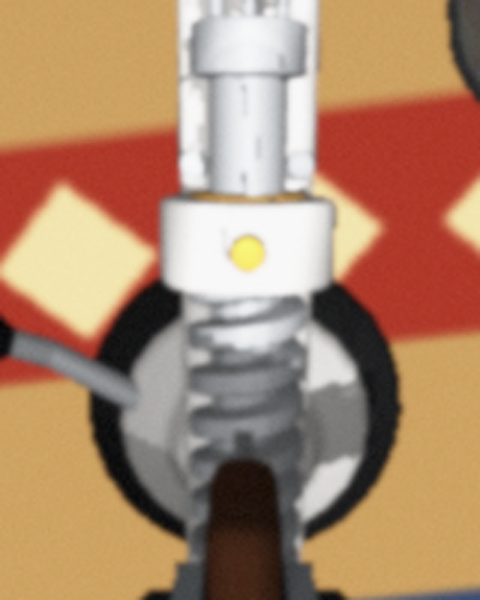

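The comb sits in line with the shaft (handle at crop u≈243, screw at u≈247). It stopped solidly at z=138.6 under 10 N, about 4.7 mm below crest contact, so it is home. I check centring against the bearing screw.

Run:
```python
from h import *
c=snap('wrist');s=c['s'];R=np.array(s['eef_rot']);p=s['tcp_pos']
h=cv2.cvtColor(c['img'],cv2.COLOR_RGB2HSV);sub=h[134:155,312:333];m=(sub[...,1]>140)&(sub[...,0]>15)&(sub[...,0]<35);ys,xs=np.where(m);q=(312+xs.mean(),134+ys.mean())
print(q,[(R.T@(plane(c,q,z)[0]-p)).round(1) for z in(116,117,118)],(R.T@(pts(c,q)[0]-p)).round(1))
t=snap('top');P=pts(t,np.array([(x,y) for y in range(190,225) for x in range(300,400)]))
ax=R[:,0];s_=(P-p)@ax;tt=(P-p)@R[:,1]
for a in np.arange(-90,95,4):
    k=(abs(s_-a)<2)&(abs(tt)<6);print(int(a),P[k,2].max().round(0) if k.any() else None,end='; ')
print(s['ft_force'],s['tcp_pos'])
```

```text
<stdin>:3: RuntimeWarning: Mean of empty slice.
  ret = ret.dtype.type(ret / rcount)
h.py:19: RuntimeWarning: invalid value encountered in cast
  uv=np.atleast_2d(uv).astype(int);z=c['z_map'][uv[:,1],uv[:,0]]
Traceback (most recent call last):
  File "h.py", line 19, in pts
    uv=np.atleast_2d(uv).astype(int);z=c['z_map'][uv[:,1],uv[:,0]]
                                       ~~~~~~~~~~^^^^^^^^^^^^^^^^^
IndexError: index -9223372036854775808 is out of bounds for axis 0 with size 400
```

Run:
```python
from h import *
c=snap('wrist');s=c['s'];R=np.array(s['eef_rot']);p=s['tcp_pos']
g=c['img'].astype(int);k=(g[...,0]-g[...,2]>70)&(g[...,1]>150);k[:,:300]=0;k[:,345:]=0;k[:130]=0;k[160:]=0
ys,xs=np.where(k);q=(xs.mean(),ys.mean()) if len(xs) else (322.3,144);print(len(xs))
print(q,[(R.T@(plane(c,q,z)[0]-p)).round(1) for z in(116,117,118)],(R.T@(pts(c,q)[0]-p)).round(1))
print(s['ft_force'],s['tcp_pos'])
```

```text
98
(np.float64(322.1224489795918), np.float64(143.92857142857142)) [array([62.4,  1.7, 22.6]), array([62.5,  1.7, 21.6]), array([62.7,  1.7, 20.6])] [63.3  1.7 20. ]
[-3.01214637  2.87998488  9.71906291] [ 558.64015531 -141.49415677  138.57904893]
```

Both neighbouring grooves are about 5 mm off centre, so this one is as central as the pitch allows. I nudge 0.5 mm sideways onto the axis and hold still under light load.

>>> apply_moves([
  [[0,0.0003,0,0,0,0,-1],[0,0.0005,0,0,0,0,-1],[0,0.0005,0,0,0,0,-1],[0,0.0005,0,0,0,0,-1],[0,0.0005,0,0,0,0,-1],[0,0.0005,0,0,0,0,-1],[0,0.0005,0,0,0,0,-1],[0,0.0005,0,0,0,0,-1],[0,0.0005,0,0,0,0,-1],[0,0.0005,0,0,0,0,-1],[0,0.0005,0,0,0,0,-1],[0,0.0005,0,0,0,0,-1],[0,0.0005,0,0,0,0,-1],[0,0.0005,0,0,0,0,-1]],
])

```text
time: 12.85
tcp_pos: [558.7, -141.5, 138.6]
eef_rot: [[0.115, 0.993, -0.0], [0.993, -0.115, 0.0], [0.0, -0.0, -1.0]]
ft_force: [-5.4, 3.5, 10.9]
finger_gap: 0.129
gripper_force: 50.8
```

The comb was held still for about 1.5 s, fully home. Now I lift it straight up and go back above the slot.

>>> apply_moves([
  [[0,0,-0.003,0,0,0,-1],[0,0,-0.01,0,0,0,-1],[0,0,-0.03,0,0,0,-1],[0,0,-0.06,0,0,0,-1],[0.04,-0.02,-0.06,0,0,-0.2,-1],[0.09,-0.04,-0.06,0,0,-0.4,-1],[0.14,-0.06,-0.06,0,0,-0.6,-1],[0.19,-0.08,-0.06,0,0,-0.8,-1],[0.24,-0.1,-0.06,0,0,-1.0,-1],[0.29,-0.11,-0.06,0,0,-1.2,-1],[0.34,-0.11,-0.06,0,0,-1.2,-1],[0.385,-0.11,-0.06,0,0,-1.2,-1],[0.407,-0.11,-0.06,0,0,-1.2,-1],[0.407,-0.11,-0.04,0,0,-1.2,-1],[0.407,-0.11,0,0,0,-1.2,-1],[0.407,-0.11,0.03,0,0,-1.2,-1],[0.407,-0.11,0.03,0,0,-1.2,-1],[0.407,-0.11,0.03,0,0,-1.2,-1],[0.407,-0.11,0.03,0,0,-1.2,-1]],
])

```text
time: 15.22
tcp_pos: [497.5, 276.2, 109.5]
eef_rot: [[-0.01, 1.0, 0.002], [1.0, 0.01, 0.002], [0.002, 0.002, -1.0]]
ft_force: [-0.2, 0.3, -0.9]
finger_gap: 0.129
gripper_force: 49.1
```

Run:
```python
from h import *
go([495.8,275.45,47.3],down(np.radians(.63)))
c=snap('wrist');s=c['s'];R=np.array(s['eef_rot']);p=s['tcp_pos'];print(p,s['ft_force'])
ys,xs=np.mgrid[200:344,306:338];P=(pts(c,np.c_[xs.ravel(),ys.ravel()])-p)@R
m=(P[:,2]<-20)&(abs(P[:,1])<4.5)
q=P[m&(abs(P[:,0])<24)];print('top',np.polyfit(q[:,0],q[:,2],1),q[:,1].mean())
e=P[(P[:,2]>-20)&(P[:,2]<-2)&(P[:,0]>15)];print('end',np.median(e,0))
```

```text
shift [-0.0008 -0.0019  0.0622] turn [ 0.022 -0.014 -0.006]
[497.54087404 276.15037361 109.46225409] [-0.24070213  0.28360527 -0.93297108]
top [ 2.69313296e-03 -2.95856754e+01] 0.04510250036587756
end [ 28.71362199   0.61284257 -11.99129522]
```

>>> apply_moves([
  [[-0.0008,-0.0018,0.0,0.02,0,0,-1],[-0.0008,-0.0018,0.015,0.02,0,0,-1],[-0.0008,-0.0018,0.028,0.02,0,0,-1],[-0.0008,-0.0018,0.028,0.02,0,0,-1],[-0.0008,-0.0018,0.028,0.02,0,0,-1]],
])

```text
time: 15.9
tcp_pos: [494.4, 274.9, 79.3]
eef_rot: [[-0.011, 1.0, -0.003], [1.0, 0.011, -0.001], [-0.001, -0.003, -1.0]]
ft_force: [-0.5, 0.2, -0.9]
finger_gap: 0.133
gripper_force: 49.1
```

Run:
```python
from h import *
go([495.8,275.45,47.3],down(np.radians(.63)));s=env.observe();print(s['tcp_pos'],s['ft_force'])
```

```text
shift [0.0006 0.0014 0.032 ] turn [-0.028  0.007 -0.004]
[494.44947642 274.85226949  79.3169192 ] [-0.50920742  0.24183804 -0.90730289]
```

>>> apply_moves([
  [[0,0,0,0,0,0,-1],[0,0,0,0,0,0,-1],[0,0,0,0,0,0,-1]],
])

```text
time: 16.27
tcp_pos: [494.7, 275.1, 79.8]
eef_rot: [[-0.011, 1.0, -0.002], [1.0, 0.011, 0.0], [0.0, -0.002, -1.0]]
ft_force: [-0.1, 0.4, -0.9]
finger_gap: 0.133
gripper_force: 49.1
```

Run:
```python
from h import *
go([495.8,275.45,47.3],down(np.radians(.63)));s=env.observe();print(s['tcp_pos'],s['ft_force'],abs(s['joint_vel']).max())
```

```text
shift [0.0003 0.0012 0.0325] turn [-0.019 -0.001 -0.002]
[494.678473   275.11759669  79.82873201] [-0.06743261  0.38386426 -0.92931457] 0.003104382281591905
```

Steady now; I correct by 1.1 mm and insert slowly, in two stages.

>>> apply_moves([
  [[0.0003,0.0011,0,-0.01,0,0,-1],[0.0003,0.0011,0,-0.01,0,0,-1],[0.0003,0.0011,0.003,-0.01,0,0,-1],[0.0003,0.0011,0.006,-0.01,0,0,-1],[0.0003,0.0011,0.008,-0.01,0,0,-1],[0.0003,0.0011,0.008,-0.01,0,0,-1]],
])

```text
time: 17.02
tcp_pos: [495.6, 275.3, 71.4]
eef_rot: [[-0.011, 1.0, -0.001], [1.0, 0.011, -0.0], [-0.0, -0.001, -1.0]]
ft_force: [0.3, -0.4, -1.3]
finger_gap: 0.13
gripper_force: 49.1
```

Tips are 6 mm inside the slot with no contact force.

>>> apply_moves([
  [[0,0.0001,0.003,0,0,0,-1],[0,0.0001,0.007,0,0,0,-1],[0,0.0001,0.011,0,0,0,-1],[0,0.0001,0.015,0,0,0,-1],[0,0.0001,0.019,0,0,0,-1],[0,0.0001,0.021,0,0,0,-1],[0,0.0001,0.0225,0,0,0,-1],[0,0.0001,0.0225,0,0,0,-1]],
])

```text
time: 18.02
tcp_pos: [495.8, 275.4, 49.1]
eef_rot: [[-0.011, 1.0, -0.001], [1.0, 0.011, -0.0], [-0.0, -0.001, -1.0]]
ft_force: [-0.6, 0.3, -0.5]
finger_gap: 0.133
gripper_force: 49.1
```

>>> apply_moves([
  [[0,0,0.0008,0,0,0,-1],[0,0,0.0014,0,0,0,-1],[0,0,0.0018,0,0,0,-1],[0,0,0.0018,0,0,0,-1]],
])

```text
time: 18.52
tcp_pos: [495.8, 275.4, 47.4]
eef_rot: [[-0.011, 1.0, -0.001], [1.0, 0.011, -0.0], [-0.0, -0.001, -1.0]]
ft_force: [0.3, -0.4, -0.3]
finger_gap: 0.131
gripper_force: 49.2
```

>>> apply_moves([
  [[0,0,0.0003,0,0,0,-1],[0,0,0.0004,0,0,0,-1],[0,0,0.0004,0,0,0,-1]],
])

```text
time: 18.9
tcp_pos: [495.8, 275.4, 47.3]
eef_rot: [[-0.011, 1.0, -0.001], [1.0, 0.011, 0.0], [0.0, -0.001, -1.0]]
ft_force: [-2.6, -1.2, 5.3]
finger_gap: 0.126
gripper_force: 50.1
```

The handle now rests on the stand (5 N), so I let go and rise.

>>> apply_moves([
  [[0,0,0,0,0,0,-0.6],[0,0,0,0,0,0,-0.4],[0,0,0,0,0,0,-0.2],[0,0,0,0,0,0,-0.2],[0,0,0,0,0,0,-0.2],[0,0,-0.01,0,0,0,-0.2],[0,0,-0.03,0,0,0,-0.2],[0,0,-0.06,0,0,0,-0.2],[0,0,-0.1,0,0,0,-0.2],[-0.05,0,-0.13,0,0,0,-0.2],[-0.07,0,-0.13,0,0,0,-0.2],[-0.07,0,-0.13,0,0,0,-0.2],[-0.07,0,-0.13,0,0,0,-0.2]],
])

```text
time: 20.52
tcp_pos: [495.9, 206.6, 176.3]
eef_rot: [[-0.012, 1.0, -0.002], [1.0, 0.012, 0.0], [0.0, -0.002, -1.0]]
ft_force: [0.3, 0.1, 0.3]
finger_gap: 0.399
gripper_force: 0.0
```

Run:
```python
from h import *
c=snap('wrist');save(c,'w6.png');s=c['s'];print(s['tcp_pos'],s['ft_force'],s['finger_gap'])
u=proj(c,[497,274.6,76])[0];print(u,handle(c,u,76,60))
```

```text
[495.94744115 206.6315213  176.27598719] [0.26109511 0.08565531 0.31033586] 0.39926663487363134
[322.21581512 124.0923696 ] {'px': array([321.6, 121.8]), 'c': array([496.4, 274.3]), 'wh': array([10.7, 56.9]), 'dir': np.float64(90.86), 'zmed': array([76. , 76.8, 77.6, 78.2]), 'mean': array([496.5, 276. ])}
```

View pics/w6.png

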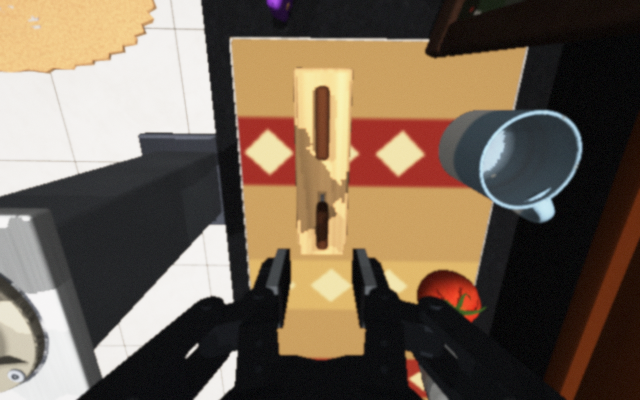

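The coarse comb hangs in its slot again at (322,122), with its top at the same height as before. The fine comb at (322,224) is untouched and the gripper is clear.

```bash
python3 -c "
from bench import env
print(env.close_job())"
```

```text
the job is handed in; nothing more can be done
None
```

The job is handed in at about 20.5 s: the coarse comb dropped fully home in the thread about 5 mm off mid-shaft (as central as the pitch allows), was held still at about 10 N for 1.5 s, and hangs back in its slot, with the fine comb and other things untouched.

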